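# Tap three proud tiles level in their frames

## Task

The terracotta tiles stand proud of their wooden frames: with the fingertips, tap down first the round tile, then the hexagonal one, then the oblong one, each lightly, until its top is level with its frame's rim. Only press them from above: grasp and lift nothing, do not drive a tile below its rim, and leave the square tile standing proud and everything else where it is.

Things in the scene. Friction and masses are not known exactly. Their poses are not given: they have to be found in the camera images.
- round_top (a point): Centre of the flat top face of the round terracotta tile (round, 68 mm across), in the middle of its frame. A thin white ring, 24 mm across, marks the centre of all four tiles alike.
- round_frame: Square wooden frame around the round tile, 96 x 96 mm, fixed to the table: rim 7 mm wide, its top 40 mm above the table; inside the rim a white bed 26 mm above the table. Origin: centre of its underside; x and y along its sides, z up.
- round_tile (a joint): How far the top of the round tile stands above (+) or below (-) the top of its frame's rim, m; 0 = level. Starts at 0.009 to 0.014. The tile slides only straight up and down, stiffly: pressing with about 4 N anywhere on its top moves it down, and it stays where it is left. There is no stop at level: it goes on down to -0.012 if pressed on.
- hexagon_top (a point): Centre of the flat top face of the hexagon terracotta tile (regular hexagon, 66 mm across flats), in the middle of its frame. A thin white ring, 24 mm across, marks the centre of all four tiles alike.
- hexagon_frame: Square wooden frame around the hexagon tile, 96 x 96 mm, fixed to the table: rim 7 mm wide, its top 40 mm above the table; inside the rim a white bed 26 mm above the table. Origin: centre of its underside; x and y along its sides, z up.
- hexagon_tile (a joint): How far the top of the hexagon tile stands above (+) or below (-) the top of its frame's rim, m; 0 = level. Starts at 0.009 to 0.014. The tile slides only straight up and down, stiffly: pressing with about 4 N anywhere on its top moves it down, and it stays where it is left. There is no stop at level: it goes on down to -0.012 if pressed on.
- oblong_top (a point): Centre of the flat top face of the oblong terracotta tile (oblong, 78 x 34 mm (long side along its frame's x)), in the middle of its frame. A thin white ring, 24 mm across, marks the centre of all four tiles alike.
- oblong_frame: Square wooden frame around the oblong tile, 96 x 96 mm, fixed to the table: rim 7 mm wide, its top 40 mm above the table; inside the rim a white bed 26 mm above the table. Origin: centre of its underside; x and y along its sides, z up.
- oblong_tile (a joint): How far the top of the oblong tile stands above (+) or below (-) the top of its frame's rim, m; 0 = level. Starts at 0.009 to 0.014. The tile slides only straight up and down, stiffly: pressing with about 4 N anywhere on its top moves it down, and it stays where it is left. There is no stop at level: it goes on down to -0.012 if pressed on.
- square_top (a point): Centre of the flat top face of the square terracotta tile (square, 60 x 60 mm), in the middle of its frame. A thin white ring, 24 mm across, marks the centre of all four tiles alike.
- square_frame: Square wooden frame around the square tile, 96 x 96 mm, fixed to the table: rim 7 mm wide, its top 40 mm above the table; inside the rim a white bed 26 mm above the table. Origin: centre of its underside; x and y along its sides, z up.
- square_tile (a joint): How far the top of the square tile stands above (+) or below (-) the top of its frame's rim, m; 0 = level. Starts at 0.009 to 0.014. The tile slides only straight up and down, stiffly: pressing with about 4 N anywhere on its top moves it down, and it stays where it is left. There is no stop at level: it goes on down to -0.012 if pressed on.
- jar: Bystander, to be left where it is: loose amber glass jar, 54 mm across, 75 mm high. Origin at its underside on the table.
- bowl: Bystander, to be left where it is: loose small white bowl, 72 mm across, 40 mm high. Origin at its underside on the table.
- rib: Bystander, to be left where it is: loose flat wooden rib, 100 x 50 x 10 mm. Origin at its underside on the table.
- brush: Bystander, to be left where it is: loose brush, 160 mm long, lying. Origin at its underside on the table.
- mug: Bystander, to be left where it is: loose blue mug, 76 mm across, 90 mm high. Origin at its underside on the table.
- cork_block: Bystander, to be left where it is: loose cork block, 90 x 55 x 35 mm. Origin at its underside on the table.
- clay_knife: Bystander, to be left where it is: loose small knife, 145 mm long, lying. Origin at its underside on the table.
Things that resemble listed ones, but are neither listed nor needed, are in the scene too. Leave any blue or yellow look-alike of the hexagon_frame alone.

How it is judged:
By the outcome, as a careful person would: the job done as asked, in the order asked, and still so for the second after the job is handed in, with the robot touching nothing.
It also fails if it takes over 48 s, if anything falls off the work surface, if the arm or the gripper's body presses on something with over 40 N, if the wrist force passes 120 N, or if a joint passes its speed limit or range.

## Robot

A 6-joint arm with a two-finger parallel gripper is mounted at the origin on the work surface. World frame = base frame: x ahead of the robot, y to its left, z up, the work surface at z = 0. Lengths are in m, angles in rad, forces in N, time in s.
With the tool pointing down it reaches from about 0.375 to 0.925 m from the base axis. Payload 5.7 kg.
Tool frame: the origin (TCP) lies midway between the tips of the shut fingers; the grasp point (between the pads) lies 19 mm behind it (arm.grasp_offset is the distance from the TCP to the grasp point, in m); x points along the fingers, z is the direction in which the jaws open and shut, and the axes are right-handed (so a half turn about x gives the same grasp; the last joint's range is limited). The gripper opens to 85 mm and grips with 20 to 120 N. Pads are 22 mm wide; open, the fingers measure 114 mm over their backs; the gripper's body (76 mm by 85 mm) begins 54 mm behind the grasp point. The pads swing forward as they close: fully open they stand 13 mm farther back than shut.
Start: joints at [0.995, 0.359, 1.51, -0, 1.272, -0.115], TCP at [0.267, 0.537, 0.231] pointing down, gripper open.
Joint ranges: [-2.97, 2.97], [-1.01, 2.36], [0.21, 2.38], [-0.96, 4.11], [0.2, 2.71], [-2.98, 2.98]. Speed limits (rad/s): [2.39, 2.39, 3.14, 3.14, 3.14, 3.14].

## Interface

Orientations are given as a unit quaternion [w, x, y, z].
In Python, from rig import arm gives the robot as it stands.
- The arm moves only by the shell command python3 -m creep 'ROWS' [OPENING]. ROWS is JSON, a list of rows, each a list of 4 numbers: the shift along the tool's x, y, z in cm, then the turn about the tool's x in rad. A call has 1 to 20 rows; each row shifts and turns the commanded pose from where the row before left it, along the tool's axes as they then stand; what a row does not reach is not made up. A row lasts 1/8 s, in which the tool goes at most 62.5 mm and 10.7 degrees, less where a joint would pass 70% of its speed; a pose out of reach is approached as far as the arm can. A call with a gripper value outside its range is refused whole. OPENING is the finger opening in cm, from 0 to 8.54, set as the call begins (- or left out, the last holds). The fingers move at their own pace and stop on an object; the grip force is fixed at half the most. Time passes only in rows, so rows that do not move let the fingers close. It gives the time, the measured TCP pose, the force and the opening at its end, in the units of the state.
- arm.read_state(): the state, without advancing time (a new reading comes with each control period).
- arm.grab_frame(name): name is "scene" or "side" or "wrist"; returns the picture (384x512x3 uint8, red, green, blue); there is no depth.
- arm.camera_model(name): a dict with "K" (3x3 intrinsics, pixels), "camera_from_world" (4x4, takes a point from world to camera coordinates); the wrist camera has in their place "tool_from_camera" (4x4, takes a point from camera to tool coordinates, whose origin is the TCP and whose axes are the tool frame's). Camera axes: x right, y up, looking along -z (the intrinsics and any distortion apply to the point x, -y, -z); pixel columns grow to the right and rows downward; lengths in m; the calibration is good to about 2 mm. The wrist camera is an equidistant fisheye: a pixel r from the principal point sees the ray r / f radians off the axis. A picture is of the moment at which its call begins: read the wrist's pose just before it. camera_model takes no time and is no camera call.
- arm.hand_in(): hands the job in, once; it reports no verdict.
The state is a dict: "time_s": time; "joints": joint angles; "joint_vel": joint speeds; "tau": joint torques, N m; "position": TCP position; "ee_rot": TCP orientation; "contact_force": force on the tool from outside, world axes, zero at the start; "torque": the same for the moment, N m; "width": opening from 0.0 (shut) to 1.0 (fully open).
Only numpy, scipy, OpenCV 4.12 (cv2) and the standard library are available. Lean on these libraries where they do the work, as an engineer would, in place of code of your own. Each camera call takes 0.05 s, during which the arm holds its last target.

## Working session

There is one attempt and no reset: what is moved stays moved. The work goes in short steps, Python scripts to look and compute and a shell command to move; the robot and the scene stay as the last step left them, time stands still between calls to the robot, and variables do not carry over. Pictures are saved under pics/ and viewed, and the job is handed in when it is done.

```bash
mkdir -p pics; ls; python3 - <<'E'
from rig import arm
import cv2
print(arm.read_state())
for n in("scene","side","wrist"):
    cv2.imwrite(f"pics/{n}0.png",arm.grab_frame(n)[:,:,::-1]); print(n,arm.camera_model(n))
E
```

```text
pics
{'time_s': 0.0, 'joints': array([ 9.94884019e-01,  3.59521610e-01,  1.51145276e+00, -2.30527131e-05,
        1.27249188e+00, -1.15095254e-01]), 'joint_vel': array([ 3.99085571e-04, -9.76405137e-05,  9.99271542e-05,  6.61656418e-04,
       -1.18526394e-04, -4.23786074e-04]), 'tau': array([-8.33512167e-04, -5.27612257e+01, -2.78617644e+01, -2.24600913e-04,
        1.32359471e-02, -2.21142324e-05]), 'position': array([0.26644164, 0.53682554, 0.23043596]), 'ee_rot': array([ 0.60037666, -0.37288996,  0.60156873,  0.3723117 ]), 'contact_force': array([-0.15022336, -0.45690292, -0.65872127]), 'torque': array([ 0.00418441, -0.00196749,  0.01813321]), 'width': 0.9983325719501636}
scene {'K': array([[469.31598681,   0.        , 254.64584866],
       [  0.        , 469.31598681, 195.31862475],
       [  0.        ,   0.        ,   1.        ]]), 'camera_from_world': array([[ 0.47755053,  0.87852092,  0.01210329, -0.15208171],
       [-0.69190254,  0.36754619,  0.62143437,  0.35404221],
       [ 0.54149458, -0.30514061,  0.78337273, -2.03495665],
       [ 0.        ,  0.        ,  0.       
[... 280 characters left out ...]
940116,  0.53921059,  0.73596374, -0.20156667],
       [-0.43810885, -0.59138638,  0.67699541, -0.98943253],
       [ 0.        ,  0.        ,  0.        ,  1.        ]])}
wrist {'K': array([[297.31863964,   0.        , 250.33054001],
       [  0.        , 297.31863964, 187.10590142],
       [  0.        ,   0.        ,   1.        ]]), 'tool_from_camera': array([[-6.09524433e-04,  2.76265144e-01, -9.61081265e-01,
        -1.43475911e-01],
       [-1.90558980e-03,  9.61079378e-01,  2.76265810e-01,
         7.05822281e-02],
       [ 9.99997999e-01,  1.99981741e-03, -5.93533239e-05,
        -9.21163404e-04],
       [ 0.00000000e+00,  0.00000000e+00,  0.00000000e+00,
         1.00000000e+00]])}
```

View pics/scene0.png

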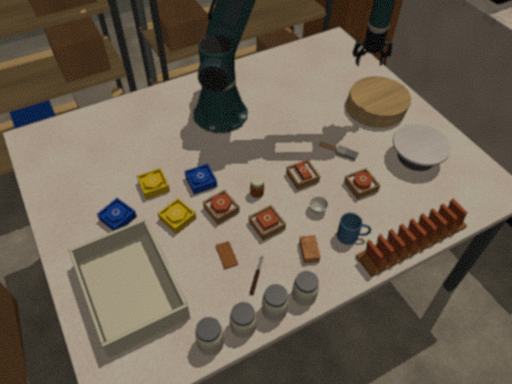

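View pics/side0.png

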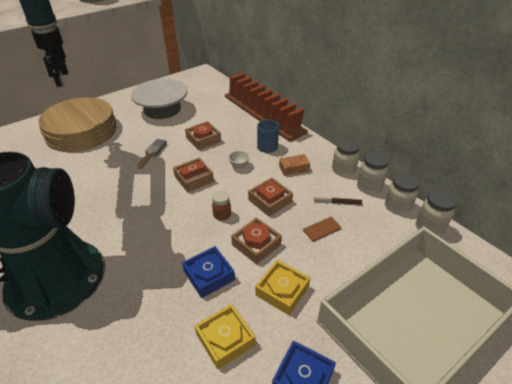

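View pics/wrist0.png

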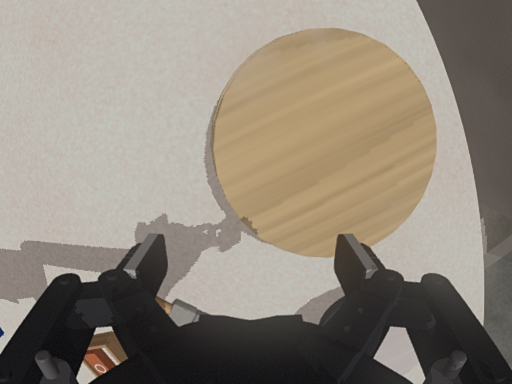

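```bash
cat > h.py <<'E'
from rig import arm
import numpy as np, cv2
def ray(name,uv):
    m=arm.camera_model(name);K=m["K"];T=m["camera_from_world"]
    d=np.array([(uv[0]-K[0,2])/K[0,0],-(uv[1]-K[1,2])/K[1,1],-1.])
    R=T[:3,:3];return -R.T@T[:3,3],R.T@d
def plane(name,uv,z):
    o,d=ray(name,uv);return o+d*(z-o[2])/d[2]
def mask(im):
    h=cv2.cvtColor(im,cv2.COLOR_RGB2HSV)
    m=((h[...,0]<9)|(h[...,0]>175))&(h[...,1]>120)&(h[...,2]>90)
    return m.astype(np.uint8)*255
E
python3 - <<'E'
from h import *
a=cv2.imread("pics/scene0.png");b=cv2.imread("pics/side0.png")
A=cv2.resize(a[150:250,190:390],None,fx=4,fy=4,interpolation=2)
B=cv2.resize(b[110:270,160:320],None,fx=3.7,fy=3.7,interpolation=2)
cv2.imwrite("pics/sceneZ.png",A);cv2.imwrite("pics/sideZ.png",B)
for n in("scene","side"):
    im=cv2.imread(f"pics/{n}0.png")[:,:,::-1].copy()
    m=mask(im);m=cv2.morphologyEx(m,cv2.MORPH_CLOSE,np.ones((5,5)))
    k,l,s,c=cv2.connectedComponentsWithStats(m)
    for i in range(1,k):
        if 60<s[i,4]<1500: print(n,s[i],c[i].round(1),plane(n,c[i],.051).round(4))
E
```

```text
scene [297 163  14  15  91] [303.3 170.6] [0.4852 0.1174 0.051 ]
scene [211 196  18  14 145] [219.5 202.4] [ 0.4733 -0.2273  0.051 ]
scene [256 210  23  18 189] [266.8 219. ] [ 0.6153 -0.1142  0.051 ]
side [231  74  73  42 637] [266.5  93.9] [0.9567 0.3401 0.051 ]
side [193 124  19  13 144] [202.2 129.1] [0.6152 0.277  0.051 ]
side [180 162  25  13 158] [191.5 168. ] [0.4723 0.1079 0.051 ]
side [257 181  27  19 287] [269.5 190.1] [ 0.602  -0.1213  0.051 ]
side [243 223  27  21 405] [255.9 233. ] [ 0.4679 -0.2315  0.051 ]
```

View pics/sceneZ.png

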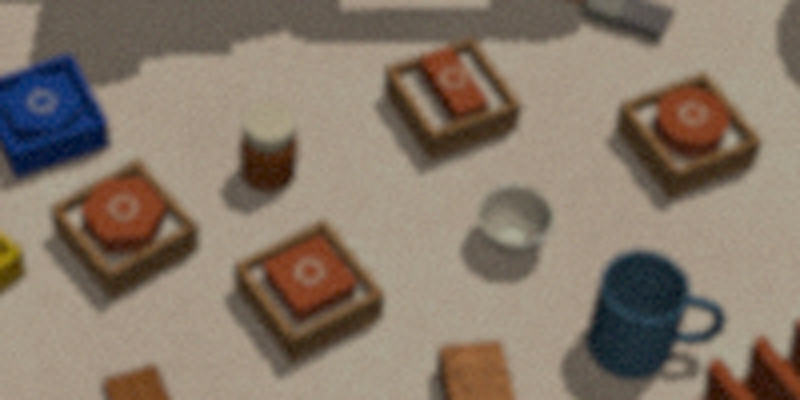

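View pics/sideZ.png

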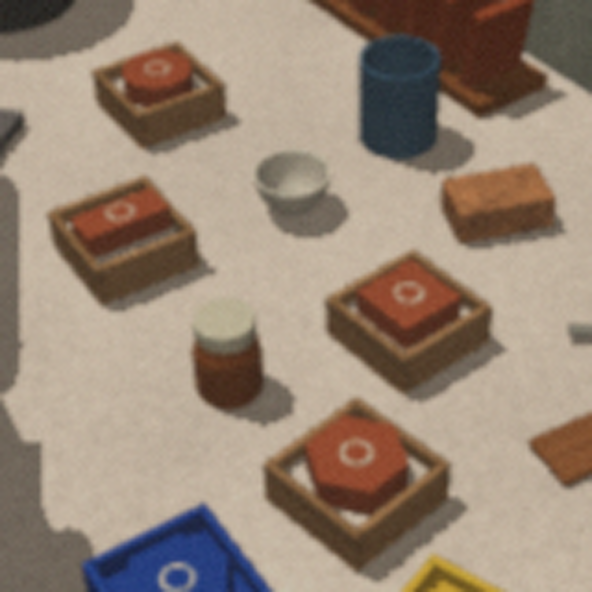

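```bash
cat >> h.py <<'E'
from scipy.spatial.transform import Rotation as Rn
def Rt(q): return Rn.from_quat([q[1],q[2],q[3],q[0]]).as_matrix()
def tri(a,b):
    (o1,d1),(o2,d2)=ray("scene",a),ray("side",b)
    s=np.linalg.lstsq(np.c_[d1,-d2],o2-o1,rcond=None)[0]
    p,q=o1+s[0]*d1,o2+s[1]*d2
    return (p+q)/2,np.linalg.norm(p-q)
def delta(xyz):
    s=arm.read_state();return Rt(s["ee_rot"]).T@(np.array(xyz)-s["position"])*100
E
python3 - <<'E'
from h import *
P={"round":((363,178),(202.2,128.2)),"hex":((220.2,201.5),(256.2,232)),"obl":((303.2,169),(192.2,166.8)),"sq":((267.2,217.7),(270.1,188.9))}
print(Rt(arm.read_state()["ee_rot"]).round(3))
for k,(a,b) in P.items():
    p,e=tri(a,b);print(k,p.round(4),e.round(4),delta([*p[:2],.12]).round(2),"both z=.051:",plane("scene",a,.051).round(4),plane("side",b,.051).round(4))
E
```

```text
[[-0.001 -0.896  0.445]
 [-0.001  0.445  0.896]
 [-1.     0.    -0.001]]
round [0.6214 0.2928 0.0476] 0.0074 [ 11.06 -42.65  -6.07] both z=.051: [0.6207 0.2946 0.051 ] [0.6183 0.2822 0.051 ]
hex [ 0.4714 -0.2253  0.0497] 0.005 [ 11.14 -52.25 -59.14] both z=.051: [ 0.4708 -0.2232  0.051 ] [ 0.4708 -0.2291  0.051 ]
obl [0.4787 0.1195 0.0482] 0.0063 [ 11.1  -37.58 -27.94] both z=.051: [0.4782 0.1213 0.051 ] [0.4771 0.1117 0.051 ]
sq [ 0.6101 -0.1112  0.0465] 0.0052 [ 11.12 -59.6  -42.76] both z=.051: [ 0.6113 -0.1102  0.051 ] [ 0.6067 -0.1183  0.051 ]
```

```bash
python3 -m creep '[[0,-4.7,-0.7,0],[0,-4.7,-0.7,0],[0,-4.7,-0.7,0],[0,-4.7,-0.7,0],[0,-4.7,-0.7,0],[0,-4.7,-0.7,0],[0,-4.7,-0.7,0],[0,-4.7,-0.7,0],[5,-4.7,-0.7,0],[4,0,0,0],[0,0,0,0]]' 0
cat > look.py <<'E'
from h import *
import sys
s=arm.read_state();im=arm.grab_frame("wrist");cv2.imwrite(f"pics/{sys.argv[1]}.png",im[:,:,::-1])
np.save("last.npy",np.r_[s["position"],s["ee_rot"]]);print(s["time_s"],s["position"].round(4),s["contact_force"].round(2),s["width"].round(3))
E
cat >> h.py <<'E'
def wproj(uv,z,pose=None):
    L=np.load("last.npy") if pose is None else pose
    m=arm.camera_model("wrist");K=m["K"];T=m["tool_from_camera"]
    v=np.array([uv[0]-K[0,2],uv[1]-K[1,2]]);r=np.hypot(*v);th=r/K[0,0]
    d=np.r_[v/r*np.sin(th),np.cos(th)]*[1,-1,-1]
    R=Rt(L[3:]);o=R@T[:3,3]+L[:3];d=R@T[:3,:3]@d
    return o+d*(z-o[2])/d[2]
E
python3 look.py w1
```

```text
time_s: 1.52
position: [0.6112, 0.2938, 0.1419]
ee_rot: [0.598, -0.372, 0.604, 0.373]
contact_force: [-0.9, -0.1, 0.2]
width: -0.001Traceback (most recent call last):
  File "look.py", line 4, in <module>
    np.save("last.npy",np.r_[s["position"],s["ee_rot"]]);print(s["time_s"],s["position"].round(4),s["contact_force"].round(2),s["width"].round(3))
                                                                                                                              ^^^^^^^^^^^^^^^^
AttributeError: 'float' object has no attribute 'round'
```

View pics/w1.png

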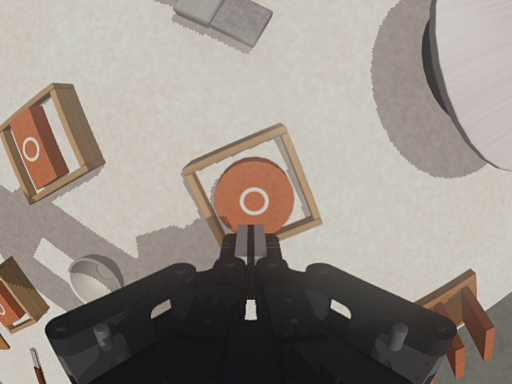

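```bash
sed -i 's/,s\["width"\].round(3)//' look.py; python3 - <<'E'
from h import *
p=wproj((254,200),.051);o=wproj((31,149),.051)
print(p.round(4),o.round(4),delta([*p[:2],.06]).round(2))
for c in((282,124),(321,221),(183,174)):print(wproj(c,.04).round(4))
E
```

```text
[0.6185 0.2919 0.051 ] [0.4767 0.1191 0.051 ] [ 8.45 -0.68  0.01]
[0.5732 0.3402 0.04  ]
[0.6671 0.3358 0.04  ]
[0.5734 0.2458 0.04  ]
```

```bash
python3 -m creep '[[2,-0.7,0,0],[3,0,0,0],[2,0,0,0],[1,0,0,0],[0,0,0,0]]'; python3 -m creep '[[0.2,0,0,0],[0.2,0,0,0],[0.2,0,0,0],[0,0,0,0],[0,0,0,0]]'; python3 look.py w2
```

```text
time_s: 2.2
position: [0.62, 0.2924, 0.0656]
ee_rot: [0.601, -0.373, 0.601, 0.373]
contact_force: [1.0, 0.8, 0.3]
width: -0.003
time_s: 2.82
position: [0.6203, 0.2923, 0.0601]
ee_rot: [0.601, -0.373, 0.601, 0.373]
contact_force: [-0.2, 0.8, -0.5]
width: -0.001
2.825 [0.6203 0.2923 0.0601] [-0.23  0.77 -0.47]
```

View pics/w2.png

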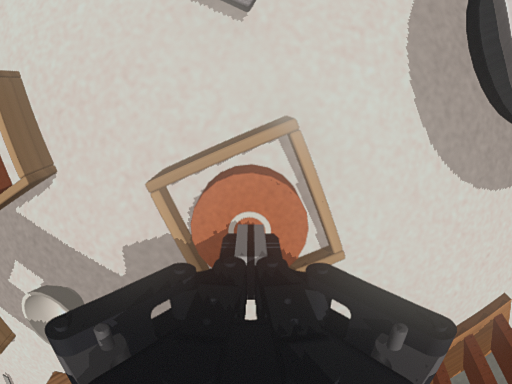

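```bash
python3 -m creep '[[0.2,0,0,0],[0.2,0,0,0],[0,0,0,0]]';python3 -m creep '[[0.1,0,0,0],[0.1,0,0,0]]'; python3 -m creep '[[0.1,0,0,0],[0.1,0,0,0]]'; python3 -m creep '[[0.1,0,0,0],[0.1,0,0,0]]';python3 -m creep '[[0.1,0,0,0],[0.1,0,0,0]]'
```

```text
time_s: 3.25
position: [0.62, 0.2922, 0.0556]
ee_rot: [0.601, -0.373, 0.601, 0.373]
contact_force: [0.0, -0.3, -0.6]
width: 0.002
time_s: 3.5
position: [0.6203, 0.2923, 0.0539]
ee_rot: [0.601, -0.373, 0.601, 0.373]
contact_force: [0.7, 0.6, 0.0]
width: -0.002
time_s: 3.75
position: [0.6203, 0.2923, 0.0519]
ee_rot: [0.601, -0.373, 0.601, 0.373]
contact_force: [-0.9, -0.3, 0.6]
width: 0.003
time_s: 4.0
position: [0.6203, 0.2923, 0.0499]
ee_rot: [0.601, -0.373, 0.601, 0.373]
contact_force: [0.1, -0.3, 0.1]
width: 0.002
time_s: 4.25
position: [0.6203, 0.2923, 0.0483]
ee_rot: [0.601, -0.373, 0.601, 0.373]
contact_force: [-2.4, 0.1, 4.8]
width: 0.002
```

```bash
python3 -m creep '[[0.1,0,0,0],[0.1,0,0,0],[0.1,0,0,0],[0.1,0,0,0],[0.1,0,0,0],[0,0,0,0],[0,0,0,0]]'; python3 - <<'E'
from h import *
print([arm.read_state()["position"][2].round(5) for _ in range(3)])
E
python3 look.py w3
```

```text
time_s: 5.12
position: [0.6203, 0.2923, 0.0428]
ee_rot: [0.601, -0.373, 0.601, 0.373]
contact_force: [-0.5, 0.2, 1.1]
width: -0.002
[np.float64(0.04278), np.float64(0.04278), np.float64(0.04278)]
5.125 [0.6203 0.2923 0.0428] [-0.49  0.2   1.11]
```

View pics/w3.png

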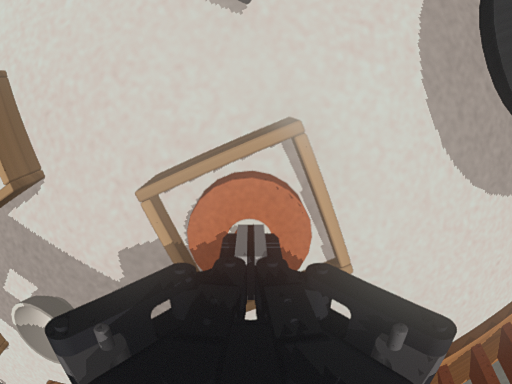

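```bash
python3 -m creep '[[0.1,0,0,0],[0.1,0,0,0],[0.0,0,0,0],[0,0,0,0]]'; python3 -m creep '[[-2,0,0,0],[-3,1.5,0,0],[0,6,0,0],[0,4.5,0,0],[2,0,0,0],[0,0,0,0],[0,0,0,0]]';python3 look.py w4
```

```text
time_s: 5.68
position: [0.6203, 0.2923, 0.0409]
ee_rot: [0.601, -0.373, 0.601, 0.373]
contact_force: [-0.7, 0.4, 2.9]
width: -0.002
time_s: 6.55
position: [0.5138, 0.3458, 0.072]
ee_rot: [0.602, -0.373, 0.601, 0.372]
contact_force: [-0.0, -0.6, -0.1]
width: 0.002
6.55 [0.5138 0.3458 0.072 ] [-0.05 -0.62 -0.07]
```

View pics/w4.png

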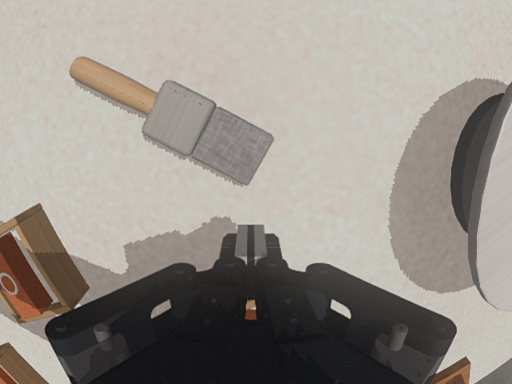

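```bash
python3 -m creep '[[-3,-3,-3,0],[0,-4,-4,0],[0,-4,-4,0],[0,-4,-4,0],[2,0,0,0],[0,0,0,0],[0,0,0,0]]';python3 look.py w5
```

```text
time_s: 7.48
position: [0.5808, 0.1449, 0.0816]
ee_rot: [0.601, -0.373, 0.601, 0.373]
contact_force: [0.3, 0.1, 0.7]
width: -0.001
7.475 [0.5808 0.1449 0.0816] [0.32 0.14 0.72]
```

View pics/w5.png

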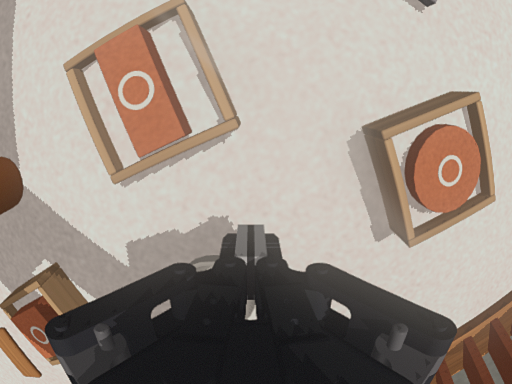

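```bash
python3 - <<'E'
import cv2
b=cv2.imread("pics/w5.png")
cv2.imwrite("pics/w5z.png",cv2.resize(b[85:255,350:500],None,fx=3.5,fy=3.5,interpolation=2))
E
```

```text
(no output)
```

View pics/w5z.png

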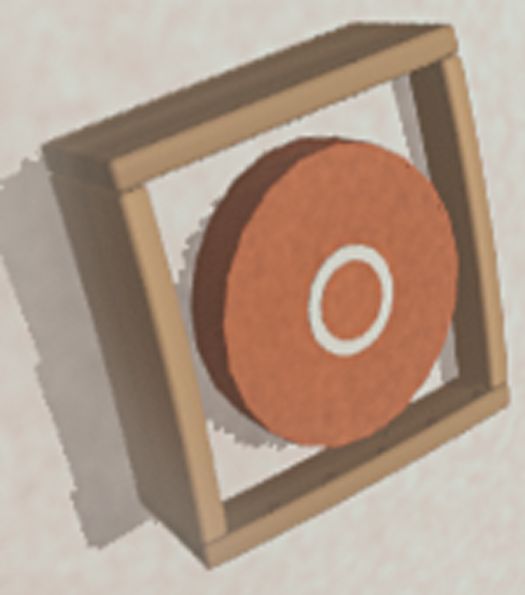

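```bash
cat >> h.py <<'E'
def level(corners,ring,sc,off):
    f=lambda p:(np.array(p)+.5)/sc-.5+off
    C=np.array([wproj(f(c),.04) for c in corners]);c=C.mean(0)
    print("sides mm",[round(1000*np.linalg.norm(C[i]-C[i-1]),1) for i in range(4)],"centre",c.round(4))
    a=wproj(f(ring),.04);b=wproj(f(ring),.05);d=(b-a)[:2]/.01
    h=d@(c-a)[:2]/(d@d);print("h mm",h*1000,"resid mm",((c-a)[:2]-d*h)*1000,"slope",np.hypot(*d))
E
python3 - <<'E'
from h import *
level([(112,162),(455,27),(509,402),(210,567)],(351,300),3.5,np.array([350,85]))
E
```

```text
sides mm [np.float64(94.7), np.float64(95.4), np.float64(93.8), np.float64(94.7)] centre [0.6194 0.2917 0.04  ]
h mm 1.1732271435152126 resid mm [-0.22216487  0.19617139] slope 0.8421674328922812
```

```bash
python3 - <<'E'
from h import *
print(delta([.6197,.2919,.05]).round(2), wproj((136,90),.051), wproj((38,335),.05))
E
```

```text
[ 3.18  3.04 14.87] [0.47651693 0.11862068 0.051     ] [ 0.60675011 -0.11498698  0.05      ]
```

```bash
python3 -m creep '[[0,1,5,0],[0,1,5,0],[0,1,5,0],[1.5,0,0,0],[1.2,0,0,0],[0,0,0,0]]'; python3 -m creep '[[0.4,0,0,0],[0.3,0,0,0],[0.2,0,0,0],[0,0,0,0]]'
```

```text
time_s: 8.28
position: [0.6184, 0.2908, 0.0524]
ee_rot: [0.6, -0.372, 0.602, 0.373]
contact_force: [-1.3, -0.2, -0.2]
width: -0.003
time_s: 8.78
position: [0.6202, 0.2921, 0.0449]
ee_rot: [0.601, -0.373, 0.601, 0.373]
contact_force: [-0.2, 0.5, -0.4]
width: -0.0
```

```bash
python3 -m creep '[[0.1,0,0,0],[0.1,0,0,0],[0.1,0,0,0],[0,0,0,0]]'; python3 -m creep '[[0.1,0,0,0],[0,0,0,0],[0,0,0,0]]'
```

```text
time_s: 9.28
position: [0.6202, 0.2923, 0.0419]
ee_rot: [0.601, -0.373, 0.601, 0.373]
contact_force: [0.4, -0.5, 0.4]
width: -0.0
time_s: 9.65
position: [0.6202, 0.2923, 0.041]
ee_rot: [0.601, -0.373, 0.601, 0.373]
contact_force: [0.5, -0.6, 0.1]
width: 0.001
```

```bash
python3 -m creep '[[0.1,0,0,0],[0,0,0,0],[0,0,0,0]]'
```

```text
time_s: 10.02
position: [0.6203, 0.2923, 0.0402]
ee_rot: [0.601, -0.373, 0.601, 0.373]
contact_force: [-0.9, -0.6, 3.7]
width: -0.003
```

```bash
python3 -m creep '[[-3,0,0,0],[-1,-1,-5,0],[0,-1,-5,0],[0,-1,-5,0],[0,0,0,0],[0,0,0,0]]';python3 look.py w6;python3 - <<'E'
import cv2
b=cv2.imread("pics/w6.png")
cv2.imwrite("pics/w6z.png",cv2.resize(b[85:255,350:500],None,fx=3.5,fy=3.5,interpolation=2))
from h import *
print(delta([.471,-.2255,.1]))
E
```

```text
time_s: 10.78
position: [0.581, 0.1448, 0.08]
ee_rot: [0.601, -0.372, 0.601, 0.372]
contact_force: [0.6, 0.4, -0.2]
width: 0.001
10.775 [0.581  0.1448 0.08  ] [ 0.56  0.39 -0.2 ]
[ -2.02360132  -6.62513705 -38.11014421]
```

View pics/w6z.png

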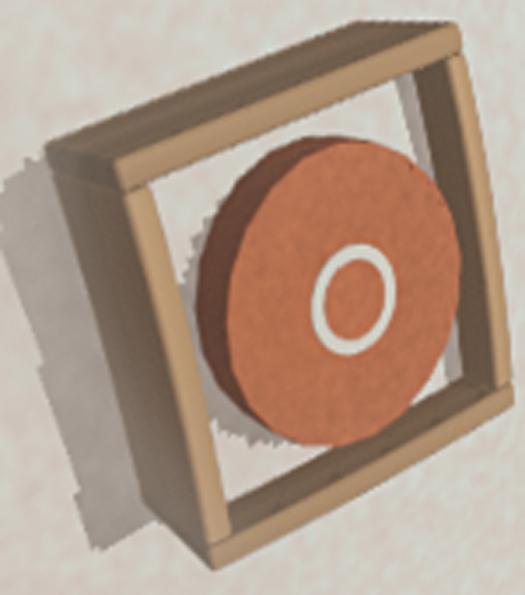

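```bash
python3 - <<'E'
from h import *
level([(115,162),(459,25),(513,402),(213,569)],(354,299),3.5,np.array([350,85]))
E
python3 -m creep '[[-3,-0.7,-4,0],[0,-0.7,-4,0],[0,-0.7,-4,0],[0,-0.7,-4,0],[0,-0.7,-4,0],[0,-0.7,-4,0],[0,-0.7,-4,0],[0,-0.7,-4,0],[0,-0.7,-4,0],[0,-0.3,-2.1,0],[0,0,0,0],[0,0,0,0]]';python3 look.py w7
```

```text
sides mm [np.float64(94.6), np.float64(95.5), np.float64(93.8), np.float64(94.8)] centre [0.6194 0.2916 0.04  ]
h mm 0.7505414106283428 resid mm [-0.11698555  0.10290706] slope 0.8469280021893872
time_s: 12.32
position: [0.4708, -0.225, 0.1099]
ee_rot: [0.601, -0.373, 0.601, 0.373]
contact_force: [-0.6, -0.2, -0.9]
width: 0.003
12.325 [ 0.4708 -0.225   0.1099] [-0.61 -0.23 -0.93]
```

View pics/w7.png

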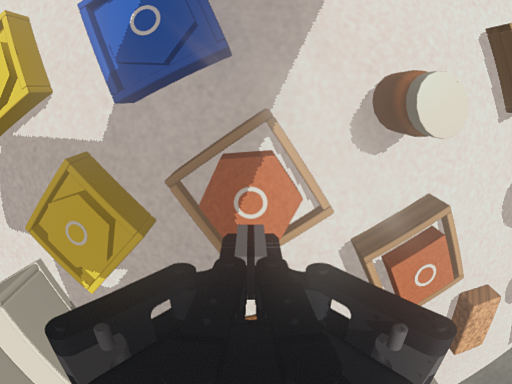

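```bash
python3 - <<'E'
from h import *
p=wproj((250,203),.051);print(p,delta([*p[:2],.058]).round(2))
E
```

```text
[ 0.46989728 -0.22585575  0.051     ] [ 5.19  0.03 -0.13]
```

Right on the hexagon; descend.

```bash
python3 -m creep '[[2,0,0,0],[2,0,0,0],[1,0,0,0],[0,0,0,0],[0,0,0,0]]';python3 -m creep '[[0.2,0,0,0],[0.1,0,0,0],[0.1,0,0,0]]'; python3 -m creep '[[0.1,0,0,0],[0.1,0,0,0]]'; python3 -m creep '[[0.1,0,0,0],[0.1,0,0,0]]';python3 -m creep '[[0.1,0,0,0],[0.1,0,0,0]]'
```

```text
time_s: 13.0
position: [0.4706, -0.226, 0.0605]
ee_rot: [0.601, -0.373, 0.601, 0.372]
contact_force: [0.6, 0.4, -0.3]
width: 0.002
time_s: 13.38
position: [0.4702, -0.2261, 0.0562]
ee_rot: [0.601, -0.373, 0.601, 0.372]
contact_force: [-0.3, 0.8, -0.1]
width: -0.0
time_s: 13.62
position: [0.4701, -0.226, 0.054]
ee_rot: [0.601, -0.373, 0.601, 0.373]
contact_force: [0.2, 0.5, 0.9]
width: 0.003
time_s: 13.88
position: [0.4701, -0.226, 0.0519]
ee_rot: [0.601, -0.373, 0.601, 0.373]
contact_force: [0.7, 0.1, 0.3]
width: 0.0
time_s: 14.12
position: [0.4701, -0.226, 0.0502]
ee_rot: [0.601, -0.373, 0.601, 0.373]
contact_force: [-0.8, -0.1, 4.0]
width: -0.0
```

```bash
python3 -m creep '[[0.1,0,0,0],[0.1,0,0,0],[0.1,0,0,0],[0.1,0,0,0],[0.1,0,0,0],[0.1,0,0,0],[0.1,0,0,0],[0.1,0,0,0],[0,0,0,0],[0,0,0,0]]'
```

```text
time_s: 15.38
position: [0.4701, -0.226, 0.0419]
ee_rot: [0.601, -0.373, 0.601, 0.373]
contact_force: [-0.7, -0.4, 2.3]
width: -0.0
```

```bash
python3 -m creep '[[0.1,0,0,0],[0.07,0,0,0],[0,0,0,0],[0,0,0,0]]'; python3 - <<'E'
from h import *
# view pose: hex at image right: tool shifted -z 15, -y 3
print(delta([.4767,.1189,.1]))
E
```

```text
time_s: 15.88
position: [0.4701, -0.226, 0.0403]
ee_rot: [0.601, -0.373, 0.601, 0.373]
contact_force: [-0.7, -0.2, 2.8]
width: -0.002
[-5.97305834 14.7491544  31.18469284]
```

```bash
python3 -m creep '[[-5,0,0,0],[-1,-1,5,0],[0,-1,5,0],[0,-1,5,0],[1,0,0,0],[0,0,0,0],[0,0,0,0]]';python3 look.py w8
```

```text
time_s: 16.75
position: [0.5626, -0.1058, 0.0899]
ee_rot: [0.601, -0.372, 0.602, 0.373]
contact_force: [0.5, 0.6, -0.2]
width: 0.0
16.75 [ 0.5626 -0.1058  0.0899] [ 0.47  0.61 -0.21]
```

View pics/w8.png

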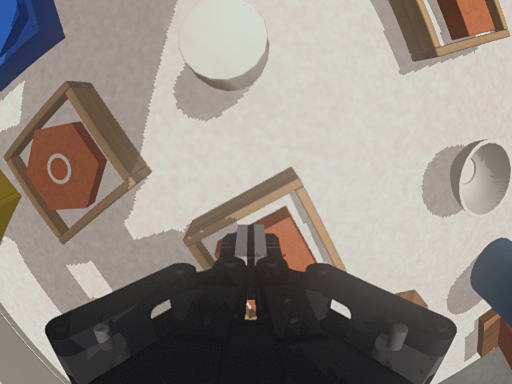

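```bash
python3 - <<'E'
import cv2
b=cv2.imread("pics/w8.png")
cv2.imwrite("pics/w8z.png",cv2.resize(b[75:245,0:155],None,fx=3.5,fy=3.5,interpolation=2))
from h import *
print(delta([.4767,.1189,.1]))
E
```

```text
[-0.97734994 17.74133603 16.28192988]
```

View pics/w8z.png

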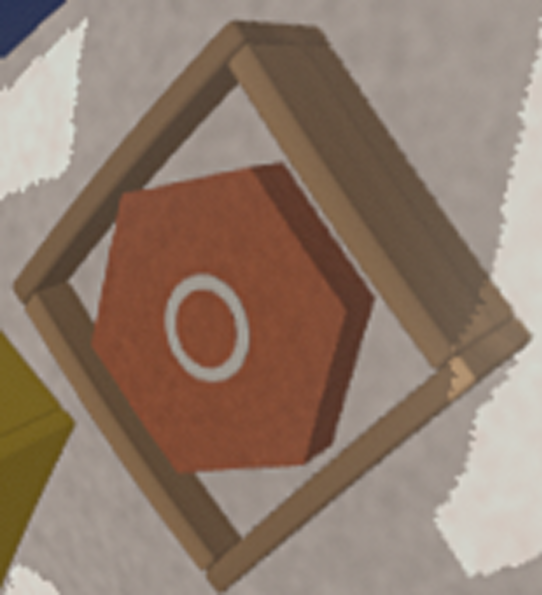

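```bash
python3 - <<'E'
from h import *
level([(239,22),(15,290),(215,590),(475,386)],(207,328),3.5,np.array([0,75]))
E
python3 -m creep '[[-4,2,2,0],[0,4,3.5,0],[0,4,3.5,0],[0,4,3.5,0],[0,3.7,3.7,0],[1,0,0,0],[0,0,0,0],[0,0,0,0]]';python3 look.py w9
```

```text
sides mm [np.float64(94.1), np.float64(96.1), np.float64(91.9), np.float64(94.6)] centre [ 0.4697 -0.2249  0.04  ]
h mm 1.2884476948866757 resid mm [ 0.62800571 -0.12652291] slope 0.7941205275649886
time_s: 17.8
position: [0.4779, 0.1175, 0.1204]
ee_rot: [0.601, -0.372, 0.601, 0.372]
contact_force: [-0.8, -0.8, 0.7]
width: -0.001
17.8 [0.4779 0.1175 0.1204] [-0.81 -0.82  0.74]
```

View pics/w9.png

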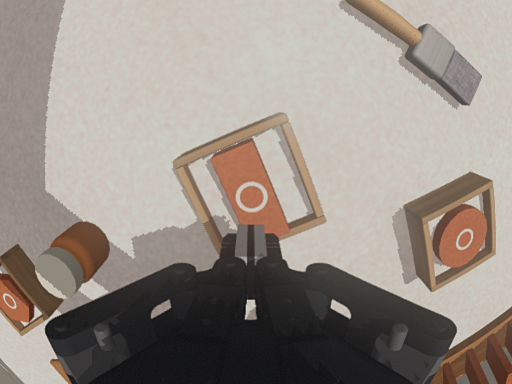

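```bash
python3 - <<'E'
import cv2
b=cv2.imread("pics/w8.png")
z=cv2.resize(b[75:245,0:155],None,fx=16,fy=16,interpolation=cv2.INTER_CUBIC)
def crop(x,y):return cv2.convertScaleAbs(z[max(0,y-190):max(0,y-190)+380,max(0,x-190):max(0,x-190)+380],alpha=1.5)
s=16/3.5
cs=[(239,40),(40,290),(215,575),(460,370)]
T=[]
for c in cs:
    x,y=int(c[0]*s),int(c[1]*s);print(max(0,x-190),max(0,y-190));q=crop(x,y);T.append(cv2.copyMakeBorder(q,0,380-q.shape[0],0,380-q.shape[1],0))
import numpy as np
o=np.vstack([np.hstack(T[:2]),np.hstack(T[2:])]);cv2.imwrite("pics/w8c.png",cv2.resize(o[:,:],(600,600)))
E
```

```text
902 0
0 1135
792 2438
1912 1501
```

View pics/w8c.png

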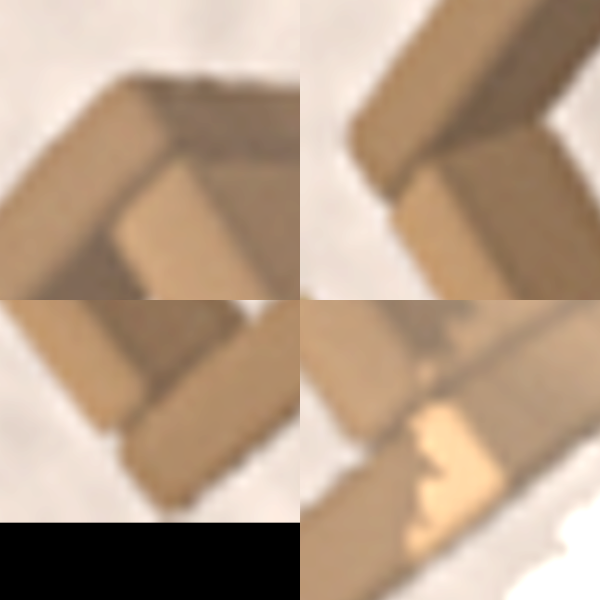

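```bash
python3 - <<'E'
from h import *
L=np.load("last.npy")
import h
p8=np.r_[0.5626,-0.1058,0.0899,L[3:]]; np.save("last.npy",p8)
b=cv2.imread("pics/w8.png")
h_=cv2.cvtColor(b,cv2.COLOR_BGR2HSV)
roi=h_[148:188,40:80]
m=(roi[...,1]<110).astype(np.uint8)
n,l,s,c=cv2.connectedComponentsWithStats(m);print(s[1:,4],c[1:])
i=1+s[1:,4].argmax();cn=cv2.findContours((l==i).astype(np.uint8),0,1)[0][0];e=cv2.fitEllipse(cn);print(e)
r=(np.array(e[0])+[40,148]);r16=(r-[0,75]+.5)*16-.5
print(r)
O=[(1077,101),(63,1306),(1007,2710),(2169,1732)];I=[(1044,294),(167,1344),(979,2558),(1991,1685)]
level(O,r16,16,np.array([0,75]));level(I,r16,16,np.array([0,75]))
np.save("last.npy",L)
E
```

```text
[311] [[18.98713826 20.09324759]]
((18.725826263427734, 20.24466896057129), (22.97040557861328, 30.85764503479004), 166.68228149414062)
[ 58.72582626 168.24466896]
sides mm [np.float64(93.4), np.float64(95.0), np.float64(94.3), np.float64(94.6)] centre [ 0.4692 -0.2245  0.04  ]
h mm 1.5043002233954477 resid mm [ 0.16548232 -0.03319214] slope 0.7943184246360826
sides mm [np.float64(80.7), np.float64(82.5), np.float64(80.4), np.float64(83.1)] centre [ 0.469  -0.2249  0.04  ]
h mm 0.9898173023047692 resid mm [ 0.08196096 -0.01643958] slope 0.7943184246360826
```

```bash
python3 - <<'E'
from h import *
print(delta([.4701,-.226,.05]))
E
```

```text
[  7.05152843 -14.63223989 -31.0907307 ]
```

```bash
python3 -m creep '[[0,-2,-4,0],[0,-2.1,-4.5,0],[0,-2.1,-4.5,0],[0,-2.1,-4.5,0],[0,-2.1,-4.5,0],[0,-2.1,-4.5,0],[1,-2.2,-4.6,0],[3,0,0,0],[2,0,0,0],[1,0,0,0],[0,0,0,0],[0,0,0,0]]'
```

```text
time_s: 19.35
position: [0.4711, -0.2255, 0.051]
ee_rot: [0.601, -0.373, 0.601, 0.372]
contact_force: [-0.1, 0.1, -0.2]
width: -0.001
```

```bash
python3 -m creep '[[0.4,0,0,0],[0.3,0,0,0],[0.2,0,0,0],[0,0,0,0],[0,0,0,0]]';python3 -m creep '[[0.1,0,0,0],[0,0,0,0],[0,0,0,0]]'
```

```text
time_s: 19.98
position: [0.4706, -0.2251, 0.0413]
ee_rot: [0.601, -0.373, 0.601, 0.373]
contact_force: [0.3, 0.7, 0.3]
width: 0.002
time_s: 20.35
position: [0.4705, -0.2251, 0.0403]
ee_rot: [0.601, -0.373, 0.601, 0.373]
contact_force: [0.2, 0.4, 0.8]
width: -0.001
```

```bash
python3 -m creep '[[0.06,0,0,0],[0,0,0,0],[0,0,0,0]]';python3 -m creep '[[-3,0,0,0],[-4,2.1,4.5,0],[0,2.1,4.5,0],[0,2.1,4.5,0],[0,2.1,4.5,0],[0,2.1,4.5,0],[0,2.1,4.5,0],[0,2,4,0],[2,0,0,0],[0,0,0,0],[0,0,0,0]]'; python3 - <<'E'
from h import *
print(delta([.4767,.1188,.06]))
E
```

```text
time_s: 20.72
position: [0.4706, -0.2251, 0.0399]
ee_rot: [0.601, -0.373, 0.601, 0.373]
contact_force: [-1.6, 0.6, 4.7]
width: 0.003
time_s: 22.1
position: [0.4777, 0.1161, 0.089]
ee_rot: [0.601, -0.372, 0.601, 0.372]
contact_force: [0.1, -0.4, 0.8]
width: 0.001
[2.90467253 0.20507771 0.19885282]
```

```bash
python3 - <<'E'
from h import *
print(wproj((251,197),.051))
E
python3 -m creep '[[2,0.2,0.2,0],[0.9,0,0,0],[0,0,0,0]]';python3 -m creep '[[0.2,0,0,0],[0.2,0,0,0],[0.1,0,0,0]]';  python3 -m creep '[[0.1,0,0,0],[0.1,0,0,0]]';python3 -m creep '[[0.1,0,0,0],[0.1,0,0,0]]';python3 -m creep '[[0.1,0,0,0],[0.1,0,0,0]]'
```

```text
[0.47621671 0.11785408 0.051     ]
time_s: 22.48
position: [0.4764, 0.1187, 0.0597]
ee_rot: [0.601, -0.372, 0.601, 0.373]
contact_force: [-0.2, -0.1, -0.5]
width: 0.003
time_s: 22.85
position: [0.4769, 0.1192, 0.055]
ee_rot: [0.601, -0.373, 0.601, 0.373]
contact_force: [0.4, 0.7, 0.6]
width: 0.002
time_s: 23.1
position: [0.4767, 0.1192, 0.0529]
ee_rot: [0.601, -0.373, 0.601, 0.373]
contact_force: [0.1, -0.3, 0.1]
width: -0.002
time_s: 23.35
position: [0.4767, 0.1192, 0.0508]
ee_rot: [0.601, -0.373, 0.601, 0.373]
contact_force: [0.2, 0.3, -0.0]
width: 0.002
time_s: 23.6
position: [0.4767, 0.1192, 0.049]
ee_rot: [0.601, -0.373, 0.601, 0.373]
contact_force: [-1.4, -0.2, 4.5]
width: 0.002
```

```bash
python3 -m creep '[[0.1,0,0,0],[0.1,0,0,0],[0.1,0,0,0],[0.1,0,0,0],[0.1,0,0,0],[0.1,0,0,0],[0.1,0,0,0],[0,0,0,0],[0,0,0,0]]'
```

```text
time_s: 24.72
position: [0.4767, 0.1192, 0.0417]
ee_rot: [0.601, -0.373, 0.601, 0.373]
contact_force: [0.3, -0.6, 0.4]
width: 0.004
```

```bash
python3 -m creep '[[0.1,0,0,0],[0.08,0,0,0],[0,0,0,0],[0,0,0,0]]'; python3 -m creep '[[-5,0,0,0],[-1,-1,5,0],[0,-1,5,0],[0,-1,5,0],[1,0,0,0],[0,0,0,0],[0,0,0,0]]';python3 look.py w10
```

```text
time_s: 25.22
position: [0.4767, 0.1192, 0.0401]
ee_rot: [0.601, -0.373, 0.601, 0.373]
contact_force: [-0.8, -0.2, 1.9]
width: -0.001
time_s: 26.1
position: [0.5688, 0.239, 0.0896]
ee_rot: [0.6, -0.372, 0.602, 0.373]
contact_force: [-0.7, -0.3, -0.2]
width: -0.002
26.1 [0.5688 0.239  0.0896] [-0.68 -0.26 -0.24]
```

View pics/w10.png

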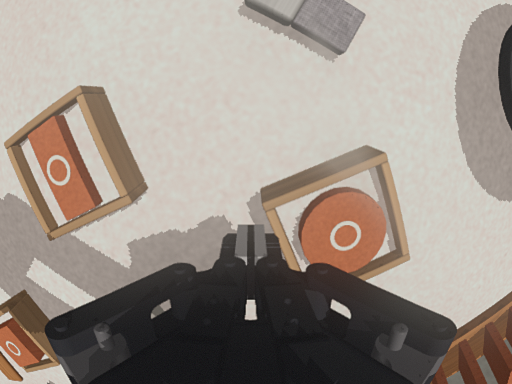

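```bash
python3 - <<'E'
import cv2
b=cv2.imread("pics/w10.png")
z=cv2.resize(b[80:245,0:150],None,fx=3.6,fy=3.6,interpolation=cv2.INTER_CUBIC);print(z.shape);cv2.imwrite("pics/w10z.png",z)
from h import *
h_=cv2.cvtColor(b,cv2.COLOR_BGR2HSV);roi=h_[152:188,42:76]
m=(roi[...,1]<110).astype(np.uint8)
n,l,s,c=cv2.connectedComponentsWithStats(m)
for i in range(1,n):
    if s[i,4]>100:
        cn=cv2.findContours((l==i).astype(np.uint8),0,1)[0][0];print(s[i],np.array(cv2.fitEllipse(cn)[0])+[42,152])
E
```

```text
(594, 540, 3)
[  4   3  25  31 321] [ 58.15006828 169.88249397]
```

View pics/w10z.png

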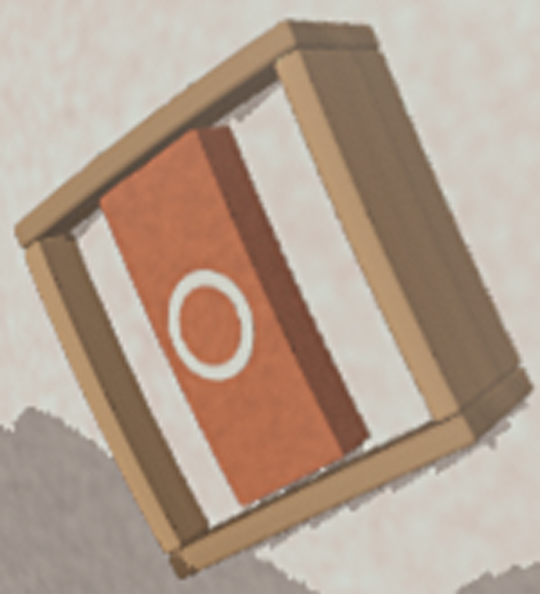

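```bash
python3 - <<'E'
from h import *
r=(np.array([58.15,169.88])-[0,80]+.5)*3.6-.5
level([(291,22),(17,227),(185,572),(474,440)],r,3.6,np.array([0,80]))
level([(280,68),(43,240),(200,535),(434,424)],r,3.6,np.array([0,80]))
E
```

```text
sides mm [np.float64(93.4), np.float64(94.9), np.float64(93.3), np.float64(92.1)] centre [0.4762 0.1196 0.04  ]
h mm 2.364463139139222 resid mm [ 0.02457317 -0.00480459] slope 0.8019515784978783
sides mm [np.float64(79.8), np.float64(81.5), np.float64(80.1), np.float64(74.2)] centre [0.4767 0.1209 0.04  ]
h mm 4.020781478369993 resid mm [ 0.21667561 -0.04236477] slope 0.8019515784978783
```

```bash
cat >> h.py <<'E'
def rect(png,pos,q,c,yaw,out,z=.04,mm=.2,half=56):
    m=arm.camera_model("wrist");K=m["K"];T=m["tool_from_camera"]
    g=np.arange(-half,half,mm)/1000;X,Y=np.meshgrid(g,-g)
    W=np.stack([c[0]+X*np.cos(yaw)-Y*np.sin(yaw),c[1]+X*np.sin(yaw)+Y*np.cos(yaw),np.full_like(X,z)],-1)
    P=(W-pos)@Rt(q);P=(P-T[:3,3])@T[:3,:3]
    th=np.arctan2(np.hypot(P[...,0],P[...,1]),-P[...,2]);ph=np.arctan2(-P[...,1],P[...,0])
    u=K[0,2]+K[0,0]*th*np.cos(ph);v=K[1,2]+K[0,0]*th*np.sin(ph)
    cv2.imwrite(out,cv2.remap(cv2.imread(png),u.astype(np.float32),v.astype(np.float32),cv2.INTER_CUBIC))
E
python3 - <<'E'
from h import *
L=np.load("last.npy")
r=(np.array([[291,22],[17,227],[185,572],[474,440]])+.5)/3.6-.5+[0,80]
C=[wproj(p,.04) for p in r]
d=C[2]-C[1];yaw=np.arctan2(d[1],d[0]);print(yaw)
c=np.mean(C,0);rect("pics/w10.png",L[:3],L[3:],c,yaw,"pics/w10r.png")
E
```

```text
-0.04788592431097922
```

View pics/w10r.png

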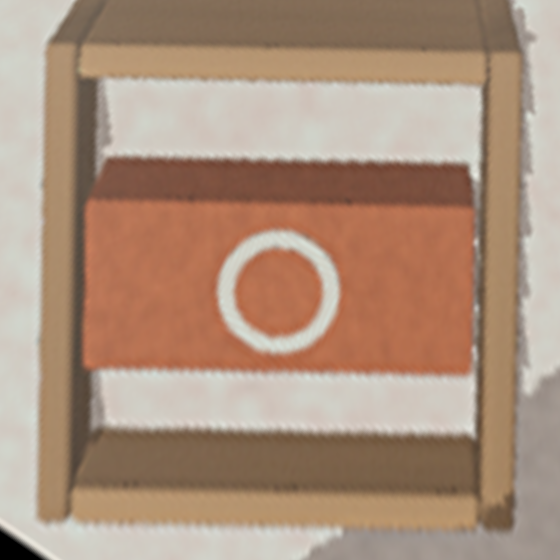

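```bash
python3 - <<'E'
from h import *
L=np.load("last.npy");q=L[3:]
def do(png,pos,cor,sc,off,out):
    np.save("last.npy",np.r_[pos,q]);C=[wproj((np.array(p)+.5)/sc-.5+off,.04) for p in cor]
    d=C[2]-C[1];rect(png,np.array(pos),q,np.mean(C,0),np.arctan2(d[1],d[0]),out)
do("pics/w6.png",[.581,.1448,.08],[(115,162),(459,25),(513,402),(213,569)],3.5,np.array([350,85]),"pics/w6r.png")
do("pics/w8.png",[0.5626,-0.1058,0.0899],[(1077,101),(63,1306),(1007,2710),(2169,1732)],16,np.array([0,75]),"pics/w8r.png")
np.save("last.npy",L)
E
```

```text
(no output)
```

View pics/w6r.png

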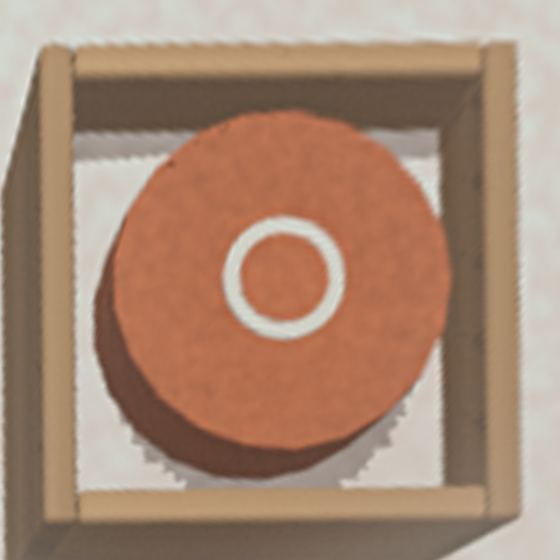

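View pics/w8r.png

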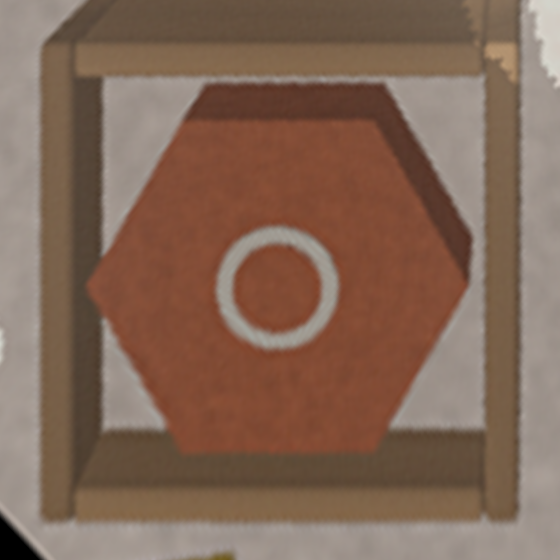

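```bash
python3 -m creep '[[0,4.5,3.5,0],[0,4.5,3.5,0],[4,0,0,0],[3,0,0,0],[0.7,0,0,0],[0.3,0,0,0],[0,0,0,0]]'
```

```text
time_s: 27.02
position: [0.5217, 0.3429, 0.0112]
ee_rot: [0.602, -0.372, 0.601, 0.372]
contact_force: [-0.3, -0.4, 0.2]
width: 0.004
```

```bash
python3 -m creep '[[0.4,0,0,0],[0.2,0,0,0],[0.1,0,0,0],[0,0,0,0]]'; python3 -m creep '[[0.05,0,0,0],[0.05,0,0,0]]';python3 -m creep '[[0.05,0,0,0],[0,0,0,0]]'
```

```text
time_s: 27.52
position: [0.5207, 0.3429, 0.003]
ee_rot: [0.601, -0.373, 0.601, 0.373]
contact_force: [-0.5, 0.1, 0.5]
width: -0.001
time_s: 27.78
position: [0.5209, 0.3429, 0.0021]
ee_rot: [0.601, -0.373, 0.601, 0.373]
contact_force: [1.1, 0.5, -0.1]
width: -0.0
time_s: 28.02
position: [0.5207, 0.3429, 0.0015]
ee_rot: [0.601, -0.373, 0.601, 0.373]
contact_force: [-0.6, 1.0, -0.5]
width: 0.005
```

```bash
python3 -m creep '[[0.06,0,0,0],[0,0,0,0]]'; python3 -m creep '[[0.03,0,0,0],[0,0,0,0]]';python3 -m creep '[[0.03,0,0,0],[0,0,0,0]]'
```

```text
time_s: 28.28
position: [0.5207, 0.3429, 0.0009]
ee_rot: [0.601, -0.373, 0.601, 0.373]
contact_force: [0.2, -0.3, -0.8]
width: -0.0
time_s: 28.52
position: [0.5208, 0.3429, 0.0006]
ee_rot: [0.601, -0.373, 0.601, 0.373]
contact_force: [0.3, -0.1, -0.1]
width: -0.001
time_s: 28.78
position: [0.5208, 0.3429, 0.0004]
ee_rot: [0.601, -0.373, 0.601, 0.373]
contact_force: [0.6, 0.0, -0.5]
width: -0.002
```

```bash
python3 -m creep '[[0.04,0,0,0],[0,0,0,0]]'; python3 -m creep '[[0.03,0,0,0],[0,0,0,0]]';python3 -m creep '[[0.03,0,0,0],[0,0,0,0]]'
```

```text
time_s: 29.02
position: [0.5208, 0.3429, 0.0001]
ee_rot: [0.601, -0.373, 0.601, 0.373]
contact_force: [-0.2, -0.8, 1.9]
width: 0.002
time_s: 29.28
position: [0.5208, 0.3429, 0.0001]
ee_rot: [0.601, -0.373, 0.601, 0.373]
contact_force: [-1.4, -0.8, 4.7]
width: 0.003
time_s: 29.52
position: [0.5208, 0.3429, 0.0001]
ee_rot: [0.601, -0.373, 0.601, 0.373]
contact_force: [-1.5, -1.3, 7.9]
width: 0.003
```

```bash
python3 -m creep '[[-3,0,0,0],[-6,0,0,0],[-6,0,0,0],[0,0,0,0],[0,0,0,0]]'; python3 - <<'E'
from h import *
for n in("scene","side"): cv2.imwrite(f"pics/{n}1.png",arm.grab_frame(n)[:,:,::-1])
E
```

```text
time_s: 30.15
position: [0.5205, 0.3428, 0.1492]
ee_rot: [0.601, -0.373, 0.601, 0.373]
contact_force: [0.7, -0.1, -0.7]
width: -0.003
```

View pics/side1.png

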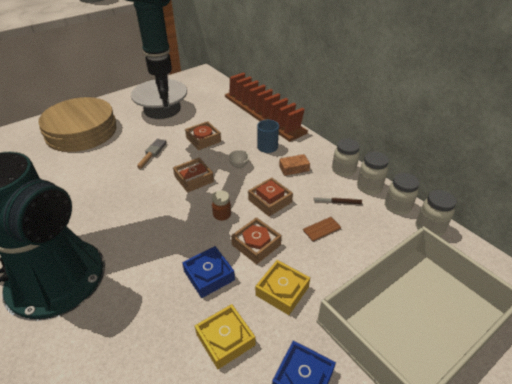

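The side view shows the round (203,133), hexagonal (256,237) and oblong (193,172) tiles lowered. The square tile (270,191) still stands proud, and every bystander is where it was.

```bash
python3 -c "
from rig import arm
print(arm.hand_in())"
```

```text
the job is handed in; nothing more can be done
None
```

I tapped the round tile down first, then the hexagonal one, then the oblong one, using shut fingertips. The square tile was never touched. I handed the job in at about 30 s with the arm clear of everything.

**Final heights:** the fingertips stopped at 40.2 mm (round), 39.9 mm (hexagonal) and 40.1 mm (oblong) above the table. The rims are at 40 mm.

**Repeat presses:** I pressed the round and hexagonal tiles twice each. I pressed the hexagonal one about 0.4 mm further, before starting the oblong, because the wrist camera showed it still slightly proud.

**Where the checks disagreed:** by tile and rim edges, the wrist camera put all three tiles about 0.8 to 1.0 mm proud. The figure for the hexagonal tile comes from a picture taken before its second press, less that press. The camera's white-ring readings were higher still, up to about 2.4 mm for the oblong.

To settle it, I touched the bare table lightly with the fingertips (about 8 N). Contact came at a reading of 0.1 mm, so I trusted the arm's heights over the camera's.

**Surroundings:** in the last side-camera picture, the three tiles are down, the square tile is still proud, and the bystanders and look-alikes appear unmoved. I judged that by eye and did not measure it.

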